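# Hang the polished altar ornament on the finished rail

## Robot

A 7-joint arm with a two-finger parallel gripper is mounted at the origin on the work surface. World frame = base frame: x ahead of the robot, y to its left, z up, the work surface at z = 0. Lengths are in m, angles in rad, forces in N, time in s.
With the tool pointing down it reaches from about 0.375 to 0.925 m from the base axis. Payload 3.1 kg.
Tool frame: the origin (TCP) lies at the centre of the arm's flange, where the gripper is bolted on; the fingertips stand 173 mm ahead of it and the grasp point (between the pads) lies 155 mm ahead of it; z points along the fingers, y is the line along which they close (so a half turn about z gives the same grasp; the last joint's range is limited). The gripper opens to 85 mm and grips with 20 to 120 N. Pads are 22 mm wide; open, the fingers measure 114 mm over their backs; the gripper's body (76 mm by 85 mm) begins 54 mm behind the grasp point. The pads swing forward as they close: fully open they stand 13 mm farther back than shut.
Start: joints at [-1.357, 0.383, 0.044, 1.598, -0.018, 1.161, -0.05], TCP at [0.199, 0.619, 0.405] pointing down, gripper open.
Joint ranges: [-2.61, 2.61], [-0.41, 2.15], [-1.48, 1.57], [0, 2.5], [-1.57, 4.71], [0.05, 1.97], [-2.85, 2.85]. Speed limits (rad/s): [2.79, 2.79, 3.14, 3.14, 3.14, 3.14, 3.14].

## Interface

Orientations are given as a unit quaternion [w, x, y, z].
In Python, from bench import env, cams, nets gives the robot as it stands.
- The arm moves only by the tool drive_tool, never from a script. Its argument "plan" is a list of rows, each a list of 7 numbers: the turn, a rotation vector about the world's x, y, z as a fraction of full scale, then the shift along the world's x, y, z as a fraction of full scale, then the closure, from -1 (fully open) to 1 (shut). In form: [[rx, ry, rz, tx, ty, tz, fingers], ...]. A call has 1 to 5 rows; each row shifts and turns the commanded pose from where the row before left it; what a row does not reach is not made up. Full scale, the value 1, is 25 cm for a shift and 0.12 rad for a turn. A row lasts 1/12 s, in which the tool goes at most 41.7 mm and 7.16 degrees, less where a joint would pass 70% of its speed; a pose out of reach is approached as far as the arm can. A call with a number of a shift or a turn outside -1 to 1 is refused whole. A call with a gripper value outside its range is refused whole. The fingers move at their own pace and stop on an object; "newtons" is the grip in N (left out, the last holds). Time passes only in rows, so rows that do not move let the fingers close. It gives the time, the measured TCP pose, the force, the opening and the grip force at its end, in the units of the state.
- env.get_state(): the state, without advancing time (a new reading comes with each control period).
- cams.snapshot(name): name is "scene" or "top"; returns a dict with "image" (420x560x3 uint8, red, green, blue), "K" (3x3 intrinsics, pixels), "extrinsics" (4x4, takes a point from world to camera coordinates). Camera axes: x right, y down, z forward; pixel columns grow to the right and rows downward; lengths in m; the calibration is good to about 2 mm. A picture is of the moment at which its call begins. There is no depth.
- env.hand_in(): hands the job in; it is judged then, once.
Trained networks look in the newest picture that a camera, given by its name, has taken for a name from the list of things; names that differ only in an ending like _2 or _b are one class to them, and where a whole thing is asked for, a point or a joint stands for the part that bears it (a point fixed in the world has none). Each returns a list of dicts, best first, with "conf" (0 to 1); they miss things now and then, are a little off and sometimes report something else, mostly with a low value. They report only what shows in the picture. A call takes as long as a camera call. They do not tell look-alikes from the thing itself.
- nets.trace(query, camera): "region" (420x560 bool, what is visible of it) and "pixel" ([column, row] in pixels, amid what is visible of it).
The state is a dict: "t": time; "q": joint angles; "qvel": joint speeds; "joint_torque": joint torques, N m; "ee_pos": TCP position; "orientation": TCP orientation; "force": force on the tool from outside, world axes, zero at the start; "torque": the same for the moment, N m; "width": finger opening in m; "grip_force": force on a finger pad.
Only numpy, scipy, OpenCV 4.12 (cv2) and the standard library are available. Lean on these libraries where they do the work, as an engineer would, in place of code of your own. Each camera call takes 0.05 s, during which the arm holds its last target. There are 200 camera calls.

## Task

Three altar ornaments hang astride the rail of the black stand: one has been polished to bright brass, two are still dark. Lift the bright one up until its leaves are higher than the end stops, keep it clear of its neighbours, and hang it astride the rail of the red stand, upright, anywhere between that rail's two end stops; lower it onto the rail rather than dropping it. Leave the two dark ornaments hanging where they are.

Things in the scene. Friction and masses are not known exactly. Their poses are not given: they have to be found in the camera images.
- bright_grip (a point): Bright brass saddle, 0.28 kg: two leaves (52 mm wide along the rail, 32 mm clear between) under an inverted-V roof, open below: it lifts straight up off its rail. Point: centre of the grip block on the ridge (16 mm across the rail, 22 along, 50 high; ball top 34 mm above the point), 36 mm above the rail axis when hung, 114 mm above the leaves' lower edge. Axes: y along its rail, x across, z up.
- finished_rail (a point): Middle of the axis of the empty rail on the red stand (base 120 x 300 x 16 mm, red end posts): a steel rod 8 mm thick, 112 mm above the table. Axes: y along the rail, x across, z up. End stops: red discs 44 mm in diameter, 138 mm either side of the point. The black stand is alike in size, with black discs; the stands are roughly in line, either one on the left.
- dull_a_grip (a point): A dark, tarnished brown ornament of the same shape and size, hanging on the black stand's rail; the point is the centre of its grip block. Ornaments hang about 80 mm apart, centre to centre, in any order.
- dull_b_grip (a point): The other dark, tarnished ornament, the same in all respects.
Mind the look-alikes: they are no part of the job. Leave any blue or orange look-alike of the part that bears bright_grip alone.

How it is judged:
On the way:
1. the bright ornament is lifted until its leaves are higher than the end stops (the centre of its grip more than 132 mm above the height of the rail's axis) (z of bright_grip in the frame of finished_rail above 0.132 m), for 0.1 s.
At the end, for the whole second after the job is handed in: The bright ornament hangs astride the red stand's rail, between its two end stops (the centre of its grip within 112 mm of the rail's middle along the rail, within 20 mm of the rail across it, and 28 to 44 mm above the rail's axis), upright within 20 degrees, and at rest (y of bright_grip in the frame of finished_rail between -0.112 and 0.112 m and x of bright_grip in the frame of finished_rail between -0.02 and 0.02 m and z of bright_grip in the frame of finished_rail between 0.028 and 0.044 m and angle between bright_grip's own z axis and vertical below 0.35 rad and linear speed of bright below 0.03 m/s); the robot touches nothing.
It fails at once if a dark ornament is moved more than 25 mm from where it hung (distance of any of dull_a_grip, dull_b_grip from where it was at the start of the episode above 0.025 m).
It fails at once if the bright ornament is dropped (it falls free of the fingers faster than 0.7 m/s, as after a fall of 25 mm) (contact force between bright and the fingers below 0.05 N and linear speed of bright above 0.7 m/s).
It also fails if it takes over 48 s, if anything falls off the work surface, if the arm or the gripper's body presses on something with over 40 N, if the wrist force passes 120 N, or if a joint passes its speed limit or range.

## Working session

There is one attempt and no reset: what is moved stays moved. The work goes in short steps, Python scripts to look and compute and a tool call to move; the robot and the scene stay as the last step left them, time stands still between calls to the robot, and variables do not carry over. Pictures are saved under pics/ and viewed, at most 10 in all, crops included, and the job is handed in when it is done.

Besides the shell and the picture viewer there is one more tool, called after "Request:" as a command line: name --pt "numbers of a row" for each row, then --argument value for the rest. drive_tool: Moves the arm, as the interface text tells. Shift numbers are shares of 25 cm and turn numbers shares of 0.12 rad, none past 1 either way. Its arguments: {"type":"object","properties":{"plan":{"type":"array"},"newtons":{"type":"number"}},"required":["plan"]}

```bash
mkdir -p pics; python3 - <<'E'
from bench import env,cams,nets
import cv2,numpy as np
for n in("scene","top"):
    s=cams.snapshot(n); cv2.imwrite(f"pics/{n}0.png",s["image"][:,:,::-1]); print(n,s["K"].tolist(),np.round(s["extrinsics"],4).tolist())
    for q in("bright_grip","dull_a_grip","finished_rail"):
        print(q,[(np.round(d["pixel"],1).tolist(),round(d["conf"],2),int(d["region"].sum())) for d in nets.trace(q,n)])
st=env.get_state();print(st["t"],st["ee_pos"],st["orientation"],st["width"])
E
```

```text
scene [[489.94485083413525, 0.0, 276.76068154206786], [0.0, 489.94485083413525, 208.96650463092752], [0.0, 0.0, 1.0]] [[0.6359, 0.7715, 0.0205, -0.3796], [0.456, -0.3542, -0.8165, -0.065], [-0.6226, 0.5286, -0.577, 1.545], [0.0, 0.0, 0.0, 1.0]]
bright_grip [([345.7, 219.1], 0.84, 895), ([288.1, 202.2], 0.81, 567), ([401.3, 215.5], 0.66, 782)]
dull_a_grip [([296.7, 234.9], 0.83, 966)]
finished_rail [([204.0, 320.3], 0.81, 7055)]
top [[483.1387724225798, 0.0, 287.77043698705205], [0.0, 483.1387724225798, 209.66333388744326], [0.0, 0.0, 1.0]] [[0.0012, -0.9997, -0.0239, 0.0823], [-0.994, 0.0014, -0.109, 0.5233], [0.109, 0.0239, -0.9938, 1.2874], [0.0, 0.0, 0.0, 1.0]]
bright_grip [([229.2, 262.4], 0.89, 299), ([219.8, 188.6], 0.65, 394), ([161.0, 172.5], 0.57, 460)]
dull_a_grip [([276.8, 200.8], 0.95, 406)]
finished_rail [([385.3, 188.9], 0.92, 4851)]
0.4 [0.19933729 0.61861438 0.40446157] [-3.86998532e-05  1.55229873e-01  9.87878356e-01 -1.97595714e-04] 0.08542723378053318
```

View pics/scene0.png

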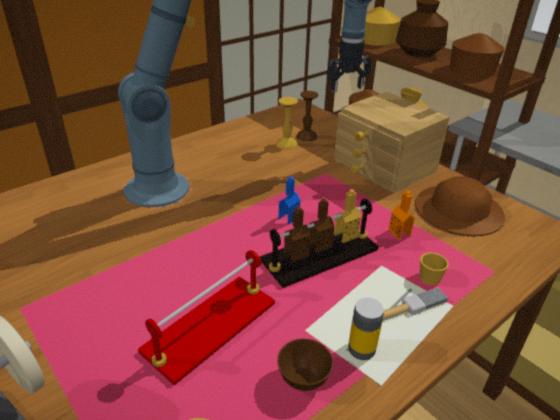

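View pics/top0.png

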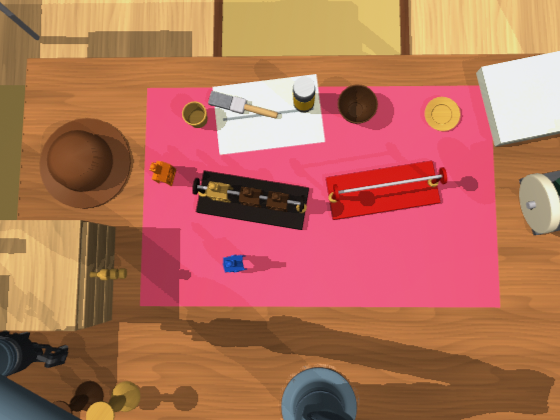

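The scene view shows the black stand with two dark ornaments at about (298,238) and (322,228), and a bright one at (350,220). The red stand's rail runs from (155,325) to (253,262). In the top view the candidates are brass (218,190), blue (233,264) and orange (162,172). Only the brass one on the black stand fits, since the others are off the stand and the wrong colour. I'll confirm that in one enlarged crop.

```bash
python3 - <<'E'
import cv2,numpy as np
t=cv2.imread("pics/top0.png");s=cv2.imread("pics/scene0.png")
a=cv2.resize(t[150:230,185:455],(783,232),interpolation=cv2.INTER_CUBIC)
b=cv2.resize(s[180:270,255:425],(680,360),interpolation=cv2.INTER_CUBIC)
o=np.zeros((592,783,3),np.uint8);o[:232]=a;o[232:,:680]=b
cv2.imwrite("pics/crop.png",o)
E
```

```text
(no output)
```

View pics/crop.png

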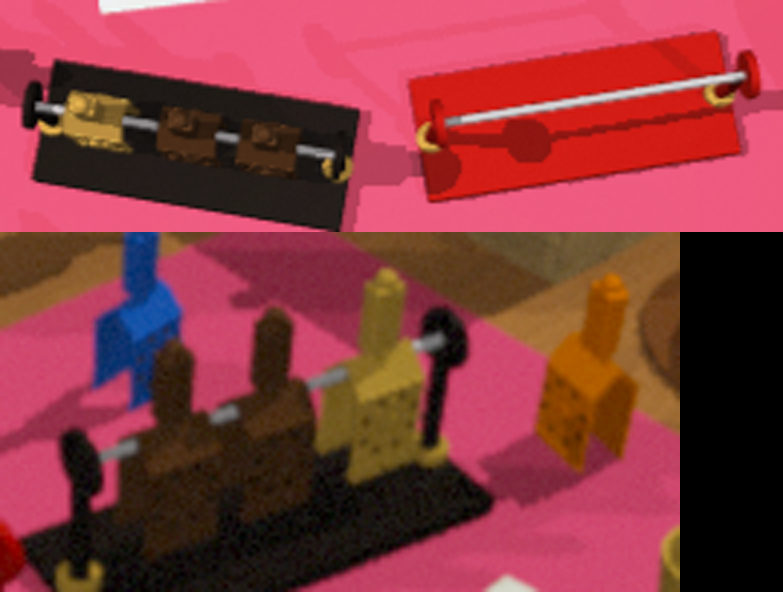

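The crop confirms it: the brass ornament sits at the left end of the black stand, with its ball at top-view px (215,185) and scene px (351,191). The two dark ones are at top px (250,196) and (277,200).

```bash
cat > h.py <<'E'
import numpy as np
from bench import env,cams,nets
C={"scene":None,"top":None}
def ray(cam,p):
    K=np.array(cam["K"]);E=np.array(cam["extrinsics"]);R,t=E[:3,:3],E[:3,3]
    d=R.T@np.linalg.inv(K)@np.array([p[0],p[1],1.]);return -R.T@t,d/np.linalg.norm(d)
def at_z(cam,p,z):
    c,d=ray(cam,p);return c+d*(z-c[2])/d[2]
def tri(c1,p1,c2,p2):
    A=0;b=0
    for c,p in((c1,p1),(c2,p2)):
        o,d=ray(c,p);M=np.eye(3)-np.outer(d,d);A=A+M;b=b+M@o
    return np.linalg.solve(A,b)
E
python3 - <<'E'
from h import *
T=cams.snapshot("top");S=cams.snapshot("scene")
np.set_printoptions(precision=4,suppress=True)
L={n:at_z(T,p,.112) for n,p in dict(bl=(196.4,186.2),br=(302.2,202.4),rl=(335.7,192.8),rr=(442.9,175.9)).items()}
for a,b in(("bl","br"),("rl","rr")):
    d=L[b]-L[a];print(a,L[a],L[b],"mid",(L[a]+L[b])/2,"len",np.linalg.norm(d),"ang",np.arctan2(d[1],d[0]))
# scene: disc centres (crop->px)
for n,p in dict(bl=(255+445/4,180+106/4),br=(255+80/4,180+230/4),rl=(254,262),rr=(153,328)).items(): print(n,at_z(S,p,.112),tri(T,dict(bl=(196.4,186.2),br=(302.2,202.4),rl=(335.7,192.8),rr=(442.9,175.9))[n],S,p))
print("ball",at_z(T,(215.3,185.2),.177),at_z(S,(351,191),.177),tri(T,(215.3,185.2),S,(351,191)))
from scipy.spatial.transform import Rotation as R
q=env.get_state()["orientation"];m=R.from_quat(q[[1,2,3,0]]).as_matrix();print(m)
E
```

```text
bl [0.5755 0.3161 0.112 ] [0.5329 0.0433 0.112 ] mid [0.5542 0.1797 0.112 ] len 0.2760397185839342 ang -1.725737140831272
rl [ 0.5574 -0.0424  0.112 ] [ 0.6004 -0.316   0.112 ] mid [ 0.5789 -0.1792  0.112 ] len 0.27700044540538016 ang -1.4150426791155364
bl [0.5767 0.3191 0.112 ] [0.5764 0.3171 0.1124]
br [0.5297 0.0469 0.112 ] [0.5327 0.0438 0.1154]
rl [ 0.5688 -0.0462  0.112 ] [ 0.5598 -0.0416  0.1031]
rr [ 0.6005 -0.3139  0.112 ] [ 0.6007 -0.3149  0.1129]
ball [0.5674 0.2557 0.177 ] [0.565  0.2632 0.177 ] [0.5681 0.2565 0.1809]
[[-0.9518  0.3067 -0.    ]
 [ 0.3067  0.9518 -0.0001]
 [ 0.     -0.0001 -1.    ]]
```

Request:
drive_tool --pt "0 0 -0.786 0.098 -0.0965 0.04 -1" --pt "0 0 -0.786 0.098 -0.0965 0.04 -1" --pt "0 0 -0.786 0.098 -0.0965 0.04 -1" --pt "0 0 -0.786 0.098 -0.0965 0.04 -1" --pt "0 0 -0.786 0.098 -0.0965 0.04 -1" --newtons 50

```text
t: 0.92
ee_pos: [0.3229, 0.4967, 0.4553]
orientation: [-0.0, 0.384, 0.923, 0.0]
force: [0.2, -0.2, 0.0]
width: 0.0855
grip_force: 0.0
```

Request:
drive_tool --pt "0 0 -0.786 0.098 -0.0965 0 -1" --pt "0 0 -0.786 0.098 -0.0965 0 -1" --pt "0 0 -0.786 0.098 -0.0965 0 -1" --pt "0 0 -0.786 0.098 -0.0965 0 -1" --pt "0 0 -0.786 0.098 -0.0965 0 -1"

```text
t: 1.33
ee_pos: [0.4453, 0.376, 0.4551]
orientation: [-0.0, 0.589, 0.808, 0.0]
force: [-0.2, 0.4, 0.2]
width: 0.0853
grip_force: 0.0
```

Request:
drive_tool --pt "0 0 -0.786 0.098 -0.0965 0 -1" --pt "0 0 -0.786 0.098 -0.0965 0 -1" --pt "0 0 -0.786 0.098 -0.0965 0 -1" --pt "0 0 -0.786 0.098 -0.0965 0 -1" --pt "0 0 -0.786 0.098 -0.0965 0 -1"

```text
t: 1.75
ee_pos: [0.5678, 0.2555, 0.455]
orientation: [-0.0, 0.761, 0.648, 0.0]
force: [0.2, 0.7, -0.4]
width: 0.0855
grip_force: 0.0
```

Request:
drive_tool --pt "0 0 0 0 0 0 -1" --pt "0 0 0 0 0 0 -1" --pt "0 0 0 0 0 0 -1"

```text
t: 2.0
ee_pos: [0.5667, 0.2571, 0.4546]
orientation: [-0.0, 0.76, 0.65, 0.0]
force: [-0.1, 0.0, -0.4]
width: 0.0853
grip_force: 0.0
```

```bash
python3 - <<'E'
from h import *
import cv2
st=env.get_state();q=np.array(st["orientation"])
from scipy.spatial.transform import Rotation as R
m=R.from_quat(q[[1,2,3,0]]).as_matrix();print(st["t"],st["ee_pos"],np.degrees(np.arctan2(m[1,1],m[0,1])),m[:,2],st["force"],st["q"])
a=cams.snapshot("top")["image"][130:270,130:330];b=cams.snapshot("scene")["image"][90:290,230:430]
o=np.zeros((600,800,3),np.uint8);o[:280,:400]=cv2.resize(a,None,fx=2,fy=2);o[:400,400:]=cv2.resize(b,None,fx=2,fy=2)
cv2.imwrite("pics/above.png",o[:400,:,::-1])
E
```

```text
2.0 [0.56674818 0.25705912 0.45458945] -8.90783064735771 [-5.69752067e-04  7.32978197e-04 -9.99999569e-01] [-0.11945489  0.03886309 -0.35055272] [-0.89130311  0.31337645  0.49597253  1.63089665 -0.15685205  1.23711799
 -0.51962514]
```

View pics/above.png

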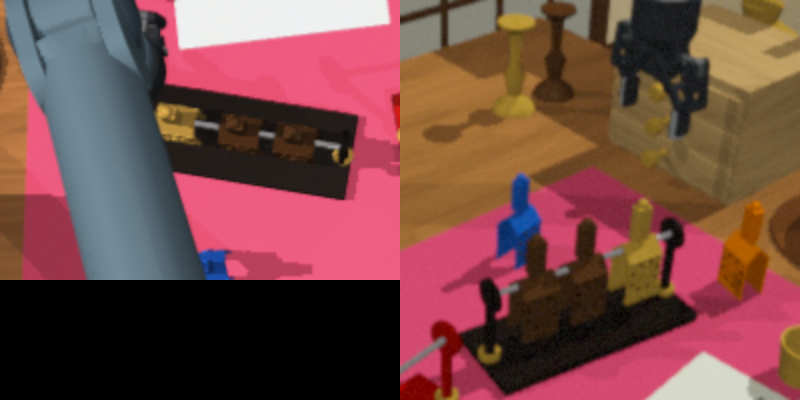

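The gripper stands above the ornament, aligned across the rail. The ball is at about (640,205) in the crop and the fingers are at (655,90). Next I go down partway and check.

Request:
drive_tool --pt "0 0 0 0 0 -0.12 -1" --pt "0 0 0 0 0 -0.12 -1" --pt "0 0 0 0 0 -0.12 -1" --pt "0 0 0 0 0 -0.12 -1" --pt "0 0 0 0 0 0 -1"

```text
t: 2.52
ee_pos: [0.5626, 0.258, 0.3277]
orientation: [-0.002, 0.759, 0.651, -0.007]
force: [-0.7, -0.5, -1.1]
width: 0.0853
grip_force: 0.0
```

```bash
python3 - <<'E'
from h import *
import cv2
print(env.get_state()["ee_pos"])
b=cams.snapshot("scene")["image"][110:260,255:425]
cv2.imwrite("pics/low.png",cv2.resize(b,(680,600),interpolation=cv2.INTER_CUBIC)[:,:,::-1])
E
```

```text
[0.56260383 0.25802879 0.32770676]
```

View pics/low.png

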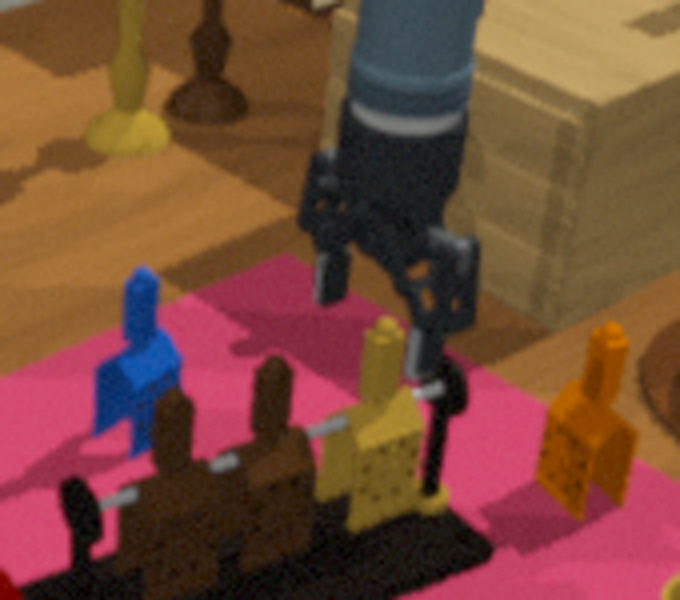

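The open fingers straddle the ball, with tips at crop (330,300) and (420,375) and the ball at (384,325). They are centred to within a few mm. I'll lower the last 30 mm and close.

Request:
drive_tool --pt "0 0 0 0 0.008 -0.06 -1" --pt "0 0 0 0 0 -0.06 -1" --pt "0 0 0 0 0 0 -1" --pt "0 0 0 0 0 0 -1" --pt "0 0 0 0 0 0 -1"

```text
t: 2.98
ee_pos: [0.5676, 0.2595, 0.307]
orientation: [0.0, 0.76, 0.65, 0.002]
force: [0.1, -0.8, 0.4]
width: 0.0855
grip_force: 0.0
```

Request:
drive_tool --pt "0 0 0 0 0 0 1" --pt "0 0 0 0 0 0 1" --pt "0 0 0 0 0 0 1" --pt "0 0 0 0 0 0 1" --pt "0 0 0 0 0 0 1" --newtons 40

```text
t: 3.4
ee_pos: [0.5669, 0.2588, 0.3049]
orientation: [-0.0, 0.76, 0.65, 0.0]
force: [0.4, -0.0, 0.4]
width: 0.0256
grip_force: 0.0
```

Request:
drive_tool --pt "0 0 0 0 0 0 1" --pt "0 0 0 0 0 0 1" --pt "0 0 0 0 0 0 1"

```text
t: 3.65
ee_pos: [0.5663, 0.2589, 0.3049]
orientation: [-0.001, 0.76, 0.65, -0.001]
force: [-4.2, -0.9, 5.4]
width: 0.0155
grip_force: 42.7
```

Grip confirmed at 15.5 mm wide and 43 N. Lifting straight up.

Request:
drive_tool --pt "0 0 0 0 0 0.04 1" --pt "0 0 0 0 0 0.06 1" --pt "0 0 0 0 0 0.08 1" --pt "0 0 0 0 0 0.08 1" --pt "0 0 0 0 0 0.08 1"

```text
t: 4.07
ee_pos: [0.5668, 0.2583, 0.3896]
orientation: [0.001, 0.76, 0.65, -0.0]
force: [0.9, 0.4, -3.6]
width: 0.0156
grip_force: 41.6
```

Request:
drive_tool --pt "0 0 0 0 0 0.08 1" --pt "0 0 0 0 0 0.08 1" --pt "0 0 0 0 0 0.08 1" --pt "0 0 0 0 0 0.08 1" --pt "0 0 0 0 0 0.08 1"

```text
t: 4.48
ee_pos: [0.5669, 0.2583, 0.4899]
orientation: [0.0, 0.76, 0.65, -0.0]
force: [0.5, 0.0, -3.0]
width: 0.0153
grip_force: 41.6
```

Request:
drive_tool --pt "0 0 0 0 0 0.06 1" --pt "0 0 0 0 0 0.04 1" --pt "0 0 0 0 0 0 1" --pt "0 0 0 0 0 0 1"

```text
t: 4.82
ee_pos: [0.567, 0.2585, 0.5143]
orientation: [0.0, 0.76, 0.65, 0.0]
force: [-1.0, -0.0, -3.6]
width: 0.0156
grip_force: 41.6
```

```bash
python3 - <<'E'
from h import *
import cv2
print(env.get_state()["ee_pos"],env.get_state()["width"])
b=cams.snapshot("scene")["image"][70:270,230:430]
cv2.imwrite("pics/lift.png",cv2.resize(b,(600,600),interpolation=cv2.INTER_CUBIC)[:,:,::-1])
E
```

```text
[0.56695783 0.25854981 0.51429478] 0.01563050956498523
```

View pics/lift.png

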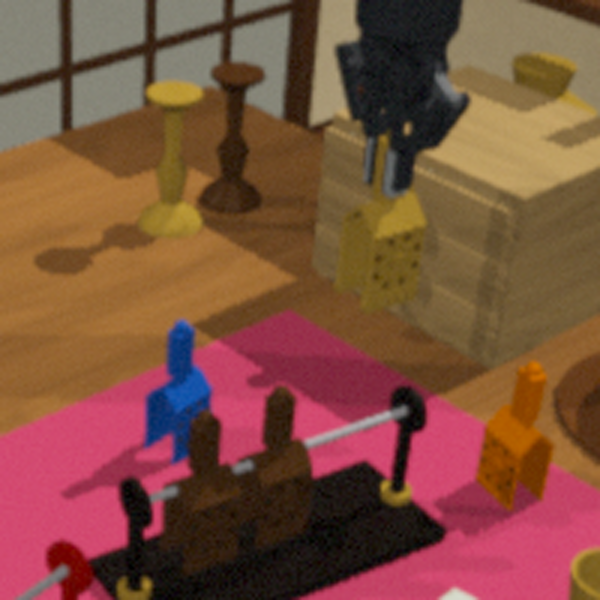

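The ornament hangs upright in the gripper at crop (380,245). Both dark ornaments are undisturbed at (205,490) and (285,470). Carrying it to the middle of the red rail.

Request:
drive_tool --pt "0 0 0.1727 0.0032 -0.1167 0 1" --pt "0 0 0.1727 0.0032 -0.1167 0 1" --pt "0 0 0.1727 0.0032 -0.1167 0 1" --pt "0 0 0.1727 0.0032 -0.1167 0 1" --pt "0 0 0.1727 0.0032 -0.1167 0 1"

```text
t: 5.28
ee_pos: [0.5703, 0.1116, 0.5125]
orientation: [-0.001, 0.725, 0.689, -0.002]
force: [0.5, 0.4, -2.5]
width: 0.0156
grip_force: 41.8
```

Request:
drive_tool --pt "0 0 0.1727 0.0032 -0.1167 0 1" --pt "0 0 0.1727 0.0032 -0.1167 0 1" --pt "0 0 0.1727 0.0032 -0.1167 0 1" --pt "0 0 0.1727 0.0032 -0.1167 0 1" --pt "0 0 0.1727 0.0032 -0.1167 0 1"

```text
t: 5.7
ee_pos: [0.5742, -0.0343, 0.5127]
orientation: [-0.001, 0.688, 0.725, -0.001]
force: [1.6, -0.2, -3.0]
width: 0.0154
grip_force: 41.8
```

Request:
drive_tool --pt "0 0 0.1727 0.0032 -0.1167 0 1" --pt "0 0 0.1727 0.0032 -0.1167 0 1" --pt "0 0 0.1727 0.0032 -0.1167 0 1" --pt "0 0 0.1727 0.0032 -0.1167 0 1" --pt "0 0 0.1727 0.0032 -0.1167 0 1"

```text
t: 6.12
ee_pos: [0.5784, -0.1799, 0.5126]
orientation: [-0.001, 0.65, 0.76, -0.001]
force: [0.6, -0.7, -3.7]
width: 0.0157
grip_force: 41.7
```

Request:
drive_tool --pt "0 0 0 0 0 0 1" --pt "0 0 0 0 0 0 1" --pt "0 0 0 0 0 -0.08 1" --pt "0 0 0 0 0 -0.08 1" --pt "0 0 0 0 0 -0.08 1"

```text
t: 6.53
ee_pos: [0.5791, -0.1768, 0.4529]
orientation: [-0.001, 0.649, 0.761, 0.0]
force: [-0.2, -0.4, -3.9]
width: 0.0148
grip_force: 41.8
```

Request:
drive_tool --pt "0 0 0 0 0 -0.04 1" --pt "0 0 0 0 0 0 1" --pt "0 0 0 0 0 0 1" --pt "0 0 0 0 0 0 1"

```text
t: 6.87
ee_pos: [0.5795, -0.1785, 0.4457]
orientation: [0.001, 0.65, 0.76, 0.0]
force: [0.4, 0.2, -3.4]
width: 0.0158
grip_force: 41.8
```

```bash
python3 - <<'E'
from h import *
import cv2
from scipy.spatial.transform import Rotation as R
st=env.get_state();q=np.array(st["orientation"]);m=R.from_quat(q[[1,2,3,0]]).as_matrix()
print(st["t"],st["ee_pos"],np.degrees(np.arctan2(m[1,1],m[0,1])),st["width"])
b=cams.snapshot("scene")["image"][180:380,110:310]
cv2.imwrite("pics/red.png",cv2.resize(b,(600,600),interpolation=cv2.INTER_CUBIC)[:,:,::-1])
E
```

```text
6.8667 [ 0.57945844 -0.17849669  0.44569309] 8.932098996777249 0.015760144681093522
```

View pics/red.png

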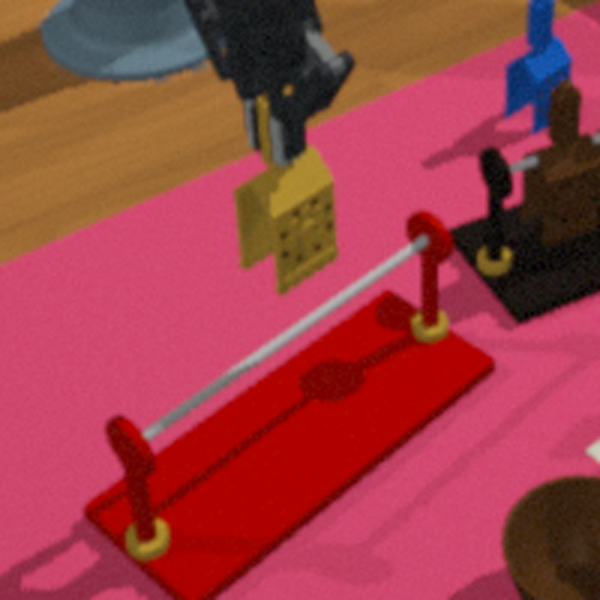

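The ornament hangs upright over the red rail's middle, with leaves at crop (285,250) above the rail line from (130,440) to (428,238). Lowering, with force checks.

Request:
drive_tool --pt "0 0 0 0 0 -0.06 1" --pt "0 0 0 0 0 -0.06 1" --pt "0 0 0 0 0 -0.06 1" --pt "0 0 0 0 0 -0.06 1" --pt "0 0 0 0 0 -0.04 1"

```text
t: 7.33
ee_pos: [0.5792, -0.1787, 0.3747]
orientation: [0.0, 0.65, 0.76, 0.0]
force: [-0.1, -0.7, -2.6]
width: 0.0158
grip_force: 41.7
```

Request:
drive_tool --pt "0 0 0 0 0 -0.06 1" --pt "0 0 0 0 0 -0.06 1" --pt "0 0 0 0 0 -0.06 1" --pt "0 0 0 0 0 -0.04 1" --pt "0 0 0 0 0 -0.02 1"

```text
t: 7.75
ee_pos: [0.5789, -0.1786, 0.3139]
orientation: [-0.001, 0.65, 0.76, -0.0]
force: [-0.8, 0.7, -3.7]
width: 0.0153
grip_force: 41.7
```

Request:
drive_tool --pt "0 0 0 0 0 -0.02 1" --pt "0 0 0 0 0 -0.01 1" --pt "0 0 0 0 0 0 1" --pt "0 0 0 0 0 0 1" --pt "0 0 0 0 0 0 1"

```text
t: 8.17
ee_pos: [0.5793, -0.1791, 0.308]
orientation: [0.001, 0.65, 0.76, 0.0]
force: [0.4, 0.7, -3.4]
width: 0.0155
grip_force: 41.7
```

Request:
drive_tool --pt "0 0 0 0 0 -0.008 1" --pt "0 0 0 0 0 0 1" --pt "0 0 0 0 0 -0.004 1" --pt "0 0 0 0 0 0 1" --pt "0 0 0 0 0 0 1"

```text
t: 8.58
ee_pos: [0.5792, -0.179, 0.3051]
orientation: [0.0, 0.65, 0.76, 0.0]
force: [-1.6, 0.2, 3.1]
width: 0.0155
grip_force: 42.5
```

```bash
python3 - <<'E'
from h import *
import cv2
print(env.get_state()["ee_pos"],env.get_state()["force"])
b=cams.snapshot("scene")["image"][180:380,110:310]
cv2.imwrite("pics/on.png",cv2.resize(b,(600,600),interpolation=cv2.INTER_CUBIC)[:,:,::-1])
E
```

```text
[ 0.57922651 -0.17898789  0.30513103] [-1.64460391  0.21858906  3.09685674]
```

View pics/on.png

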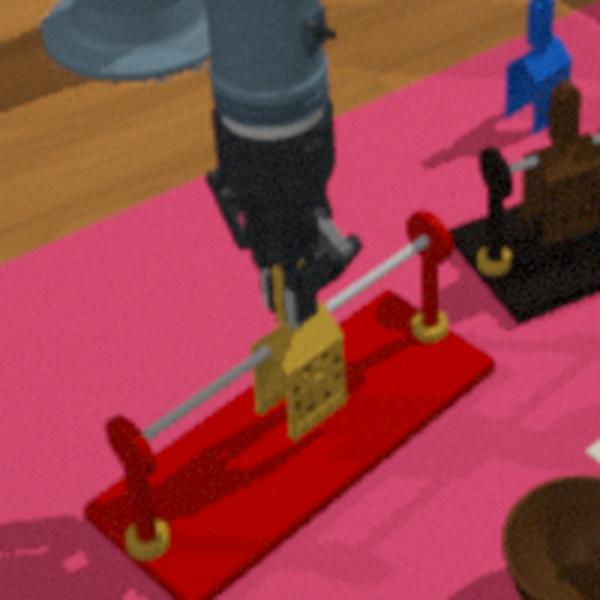

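The ornament now sits astride the red rail at crop (300,370), and the rail carries its weight: the force went from -3.4 to +3.1 N. Opening the fingers, then going straight up.

Request:
drive_tool --pt "0 0 0 0 0 0 0.4" --pt "0 0 0 0 0 0 0.2" --pt "0 0 0 0 0 0 -0.2" --pt "0 0 0 0 0 0 -0.6" --pt "0 0 0 0 0 0 -1"

```text
t: 9.05
ee_pos: [0.5789, -0.1788, 0.304]
orientation: [0.0, 0.65, 0.76, -0.0]
force: [0.4, -0.4, -0.8]
width: 0.0697
grip_force: 0.0
```

Request:
drive_tool --pt "0 0 0 0 0 0 -1" --pt "0 0 0 0 0 0 -1" --pt "0 0 0 0 0 0 -1" --pt "0 0 0 0 0 0 -1" --pt "0 0 0 0 0 0 -1"

```text
t: 9.47
ee_pos: [0.5789, -0.1788, 0.3042]
orientation: [-0.0, 0.65, 0.76, 0.0]
force: [-0.7, -0.1, -0.3]
width: 0.0852
grip_force: 0.0
```

Request:
drive_tool --pt "0 0 0 0 0 0.06 -1" --pt "0 0 0 0 0 0.1 -1" --pt "0 0 0 0 0 0.12 -1" --pt "0 0 0 0 0 0.12 -1" --pt "0 0 0 0 0 0.12 -1"

```text
t: 9.88
ee_pos: [0.5786, -0.1789, 0.4353]
orientation: [-0.0, 0.65, 0.76, -0.0]
force: [0.2, -0.3, 0.3]
width: 0.0853
grip_force: 0.0
```

Request:
drive_tool --pt "0 0 0 0 0 0 -1" --pt "0 0 0 0 0 0 -1" --pt "0 0 0 0 0 0 -1" --pt "0 0 0 0 0 0 -1" --pt "0 0 0 0 0 0 -1"

```text
t: 10.3
ee_pos: [0.5784, -0.1784, 0.4323]
orientation: [-0.002, 0.65, 0.76, -0.001]
force: [-0.1, 0.9, -0.6]
width: 0.0853
grip_force: 0.0
```

```bash
python3 - <<'E'
from h import *
import cv2
s=env.get_state();print(s["ee_pos"],s["force"],s["width"])
b=cams.snapshot("scene")["image"][180:380,110:380]
cv2.imwrite("pics/end.png",cv2.resize(b,(800,592),interpolation=cv2.INTER_CUBIC)[:,:,::-1])
E
```

```text
[ 0.57836405 -0.17839137  0.43226183] [-0.13213203  0.93563626 -0.62215995] 0.08533234182283675
```

View pics/end.png

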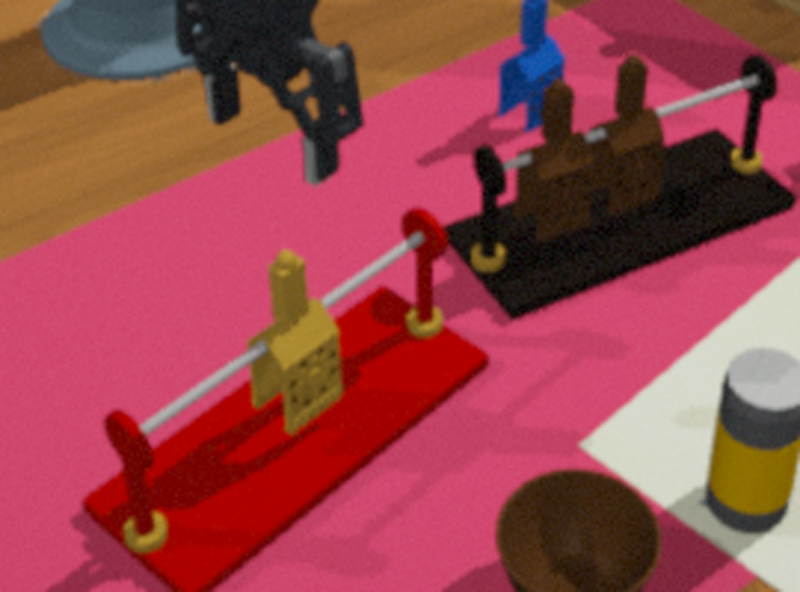

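The bright ornament hangs upright on the red rail at crop (295,345), the gripper is clear, and the dark ones are in place at (560,165) and (630,140).

```bash
python3 -c "
from bench import env
print(env.hand_in())"
```

```text
the job is handed in; nothing more can be done
None
```

The bright ornament hangs upright near the middle of the red stand's rail, the two dark ones still hang on the black stand, and the job was handed in at about 10 s; no verdict was returned.

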